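# Swing the glove carton round its post to lie along the rail

### The arm

A 6-joint arm with a two-finger parallel gripper is mounted at the origin on the work surface. World frame = base frame: x ahead of the robot, y to its left, z up, the work surface at z = 0. Lengths are in m, angles in degrees, forces in N, time in s.
With the tool pointing down it reaches from about 0.4 to 0.825 m from the base axis. Payload 7 kg.
Tool frame: the origin (TCP) lies midway between the tips of the shut fingers; the grasp point (between the pads) lies 19 mm behind it; z points along the fingers, y is the line along which they close (so a half turn about z gives the same grasp; the last joint's range is limited). The gripper opens to 88 mm and grips with 3 to 60 N. Pads are 19 mm wide; open, the fingers measure 130 mm over their backs; the gripper's body (78 mm by 193 mm) begins 47 mm behind the grasp point.
Start: joints at [-53.05, 20.546, 0.682, 0, -70.136, -16.507], TCP at [0.236, -0.632, 0.227] pointing down, gripper open.
Joint ranges: [-176.03, 176.03], [-82.01, 121.73], [-58.28, 71.71], [-173.87, 95.51], [-174.79, -0.11], [-173.66, 173.66]. Speed limits (degrees/s): [136.94, 136.94, 172.46, 180, 180, 180].

### API

Orientations are given as [roll, pitch, yaw] about the fixed x, y, z axes, in that order (R = Rz(yaw) Ry(pitch) Rx(roll)).
In Python, from plant import telemetry, viewer, workorder gives the robot as it stands. The module is installed in compiled form; this text tells all that it offers.
- The arm moves only by the tool carry_out, never from a script. Its argument "rows" is a list of rows, each a list of 6 numbers: the shift along the tool's x, y, z in m, then the turn, a rotation vector about the tool's x, y, z in rad. In form: [[tx, ty, tz, ax, ay, az], ...]. A call has 1 to 8 rows; each row is the pose to reach, as a shift and turn from the pose commanded when the call began, along the tool's axes at that moment; what a row does not reach only later rows make up. A row lasts 1/8 s, in which the tool goes at most 62.5 mm and 10.7 degrees, less where a joint would pass 70% of its speed; a pose out of reach is approached as far as the arm can. A call with a gripper value outside its range is refused whole. "grip" is the gripper's target within -1 to 1 (fully open at 1, half-way at 0, shut at -1), set as the call begins (left out, the last holds). The fingers move at their own pace and stop on an object; the grip force is fixed at half the most. Time passes only in rows, so rows that repeat a pose let the fingers close. It gives the time, the measured TCP pose, the force, the opening and the grip force at its end, in the units of the state.
- telemetry.get_obs(): the state, without advancing time (a new reading comes with each control period).
- viewer.snapshot(name): name is "scene" or "top"; returns the picture (480x640x3 uint8, red, green, blue); there is no depth.
- viewer.camera_info(name): a dict with "intrinsics" (3x3 intrinsics, pixels), "extrinsics" (4x4, takes a point from camera to world coordinates). Camera axes: x right, y down, z forward; pixel columns grow to the right and rows downward; lengths in m; the calibration is good to about 2 mm. A picture is of the moment at which its call begins. camera_info takes no time and is no camera call.
- workorder.close_job(): hands the job in; it is judged then, once.
The state is a dict: "clock": time; "joint_pos": joint angles; "qvel": joint speeds; "tau": joint torques, N m; "tool_pos": TCP position; "orientation": TCP orientation; "force": force on the tool from outside, world axes, zero at the start; "moment": the same for the moment, N m; "opening": finger opening in m; "gripper_force": force on a finger pad.
Only numpy, scipy, OpenCV 4.12 (cv2) and the standard library are available. Lean on these libraries where they do the work, as an engineer would, in place of code of your own. Each camera call takes 0.05 s, during which the arm holds its last target. There are 200 camera calls.

### The job

The orange glove carton juts out across the trolley towards the robot. Without lifting it, push its blue end round a quarter turn, letting the opposite far corner pivot at the red post so that this corner stays beside the post all the way, until the carton lies flat on the blue pad, between post and steel rail and parallel to the rail, with the blue end away from the post. Leave the jar and the vial next to it where they stand, and let go of the carton.

Things in the scene. Friction and masses are not known exactly. Their poses are not given: they have to be found in the camera images.
- carton: Closed orange carton, 180 (x) by 100 (y) by 65 mm high, 0.35 to 0.7 kg, loose; blue band round its -x end, yellow band nearer +x, dark oval on top. Too wide to grip. It rests on the 64 by 60 mm middle of its underside. Origin: centre of underside; z up. At first its x axis is within 0.09 rad of the bay's x axis, and the post stands beside its long -y face, 3 to 20 mm off it, about 30 mm from the +x end.
- carton_corner (a point): The carton's upright edge that pivots at the post: at x = +90, y = -50 mm in the carton's frame, half-way up (32.5 mm).
- blue_end (a point): Middle of the carton's blue -x end face: at x = -90, y = 0 mm in the carton's frame, half-way up (32.5 mm). Pushed on the long face close to this end (within about 20 mm), square to the face, the carton bears on the post and turns about it; pushed nearer its middle it slides away from the post instead.
- bay: Fixed parking bay; origin at the foot of its red post (16 mm diameter, 55 mm high), x axis towards the rail (away from the robot), z up. Seen from above the carton turns clockwise, its blue end going from the bay's -x side to its +y side; the finished carton's x axis lies along the bay's -y axis, its former -y face at or near the post.
- rail_mid (a point): Middle of the fixed steel rail's face towards the post, 42 mm up: x = 128, y = 70 mm in the bay's frame. The rail (two 10 mm bars, top 47 mm above the table, on short posts) runs parallel to the bay's y axis from y = -35 to +175 mm, so post and rail leave 120 mm for the carton.
- pad_mid (a point): Middle of the blue pad printed flat on the trolley between post and rail: x = 68, y = 70 mm in the bay's frame. The pad is 112 mm (bay x) by 200 mm (bay y).
- jar: White jar with a red lid, 52 mm diameter, 70 mm high, loose, standing behind the post on its -y side. Origin: centre of its underside. Not to be disturbed.
- vial: Small clear bottle with a yellow label, 40 mm diameter, 60 mm high, loose, just outside the carton's swing on its +y side. Origin: centre of its underside. Not to be disturbed.

How it is judged (in metres and radians):
On the way:
1. the carton is about halfway round, flat, its corner still beside the post (angle between the x axis of carton and the x axis of bay, either way round above 0.6 rad and horizontal distance between carton_corner and bay below 0.06 m and height (world z) of carton below 0.008 m), for 0.1 s.
At the end, for the whole second after the job is handed in: Carton flat and still between post and rail, within 0.12 rad of parallel to the rail; its centre 45 to 90 mm from the post towards the rail and 30 to 115 mm along it; blue end over 110 mm along, away from the post; pivot corner within 60 mm of the post (angle between the x axis of carton and the x axis of bay, either way round above 1.45 rad and x of carton in the frame of bay between 0.045 and 0.09 m and y of carton in the frame of bay between 0.03 and 0.115 m and y of blue_end in the frame of bay above 0.11 m and horizontal distance between carton_corner and bay below 0.06 m and angle between carton's own z axis and vertical below 0.05 rad and height (world z) of carton below 0.004 m and linear speed of carton below 0.01 m/s and angular speed of carton below 0.05 rad/s); the robot touches nothing.
It fails at once if the carton is lifted or tipped (height (world z) of carton above 0.02 m or angle between carton's own z axis and vertical above 0.2 rad).
It fails at once if the pivoting corner leaves the post (more than 75 mm from its axis) (horizontal distance between carton_corner and bay above 0.075 m).
It fails at once if the jar or the vial is pushed away or knocked over (distance of any of jar, vial from where it was at the start of the episode above 0.02 m or angle between any of jar, vial's own z axis and vertical above 0.5 rad).
It also fails if it takes over 45 s, if anything falls off the work surface, if the arm or the gripper's body presses on something with over 40 N, if the wrist force passes 120 N, or if a joint passes its speed limit or range.

## Working session

There is one attempt and no reset: what is moved stays moved. The work goes in short steps, Python scripts to look and compute and a tool call to move; the robot and the scene stay as the last step left them, time stands still between calls to the robot, and variables do not carry over. Pictures are saved under pics/ and viewed, at most 10 in all, crops included, and the job is handed in when it is done.

Besides the shell and the picture viewer there is one more tool, called in YAML: its name, and indented under it one key for each argument. carry_out: Moves the arm, as the interface text tells. Its arguments: {"type":"object","properties":{"rows":{"type":"array"},"grip":{"type":"number"}},"required":["rows"]}

```bash
mkdir -p pics; python3 - <<'E'
from plant import telemetry, viewer
import cv2,numpy as np
np.set_printoptions(precision=4,suppress=True)
for n in("scene","top"):
    cv2.imwrite(f"pics/{n}0.png",viewer.snapshot(n)[:,:,::-1]); i=viewer.camera_info(n); print(n,np.array(i["intrinsics"]),np.array(i["extrinsics"]))
o=telemetry.get_obs(); print(o)
E
```

```text
scene [[476.159    0.     310.8174]
 [  0.     476.159  244.8306]
 [  0.       0.       1.    ]] [[ 0.7946  0.4519 -0.4054  0.9159]
 [ 0.6071 -0.5845  0.5384 -0.4543]
 [ 0.0063 -0.6739 -0.7388  0.6974]
 [ 0.      0.      0.      1.    ]]
top [[475.1188   0.     329.7385]
 [  0.     475.1188 233.845 ]
 [  0.       0.       1.    ]] [[-0.0076 -0.986   0.1665  0.4775]
 [-0.999   0.0149  0.0424  0.0055]
 [-0.0443 -0.166  -0.9851  0.7606]
 [ 0.      0.      0.      1.    ]]
{'clock': 0.1, 'joint_pos': array([-53.0516,  20.5869,   0.6412,  -0.0171, -70.1348, -16.5074]), 'qvel': array([ 0.0557, -0.199 ,  0.19  ,  0.1092,  0.0521,  0.0143]), 'tau': array([ -0.0025, -58.4164,  29.3748,   7.0157,   0.0101,  -0.    ]), 'tool_pos': array([ 0.2356, -0.6321,  0.2257]), 'orientation': array([ 179.9183,   -0.0074, -159.5648]), 'force': array([-0.0907,  0.1668, -0.3992]), 'moment': array([-0.017 , -0.0386, -0.0119]), 'gripper_force': 0.0, 'opening': 0.08758903064430407}
```

View pics/top0.png

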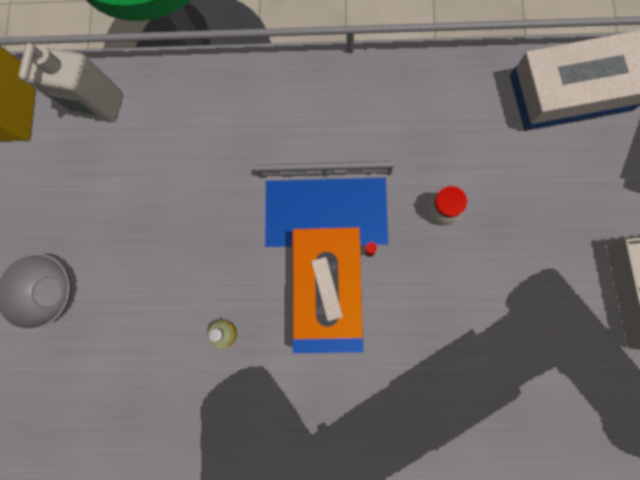

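View pics/scene0.png

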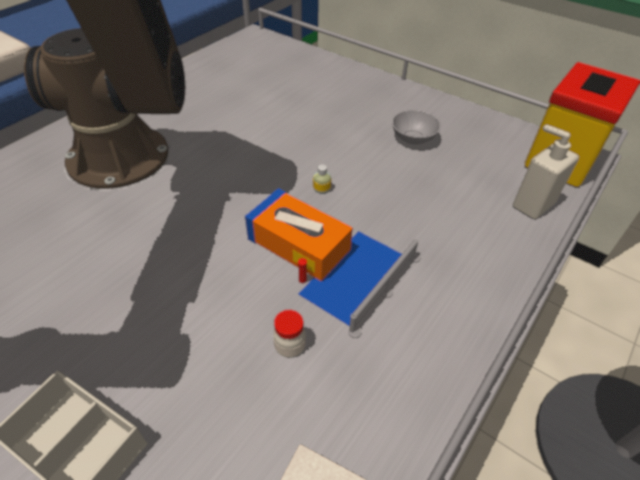

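```bash
cat > h.py <<'E'
import numpy as np
from plant import viewer
def px(n,u,v,z):
    i=viewer.camera_info(n);K=np.array(i["intrinsics"]);T=np.array(i["extrinsics"])
    d=T[:3,:3]@np.linalg.solve(K,[u,v,1]);c=T[:3,3]
    return c+d*(z-c[2])/d[2]
E
python3 - <<'E'
import cv2
a=cv2.imread("pics/top0.png")[150:370,195:475]
cv2.imwrite("pics/c0.png",cv2.resize(a,None,fx=2.7,fy=2.7,interpolation=cv2.INTER_CUBIC))
E
```

```text
(no output)
```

View pics/c0.png

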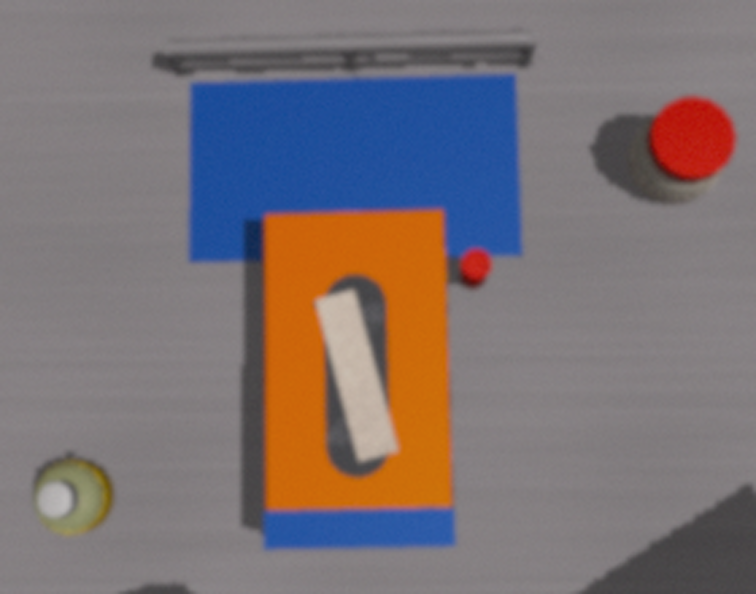

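The crop shows the carton top with corners at (264,212), (444,208), (454,545) and (264,548). The post top is at (475,264), and the pad corners are at (191,84), (514,75), (522,255) and (190,262). The vial is at (75,497) and the jar lid at (692,138).

```bash
python3 - <<'E'
from h import *
np.set_printoptions(precision=4,suppress=True)
f=lambda u,v,z:px("top",195+(u+.5)/2.7-.5,150+(v+.5)/2.7-.5,z)[:2]
C=[f(*p,.065) for p in[(264,212),(444,208),(454,545),(264,548)]];print("carton FL,FR,NR,NL",*C,np.mean(C,0))
P=[f(*p,0) for p in[(191,84),(514,75),(522,255),(190,262)]];print("pad",*P,np.mean(P,0))
print("post",f(475,264,.055),"jar",f(692,138,.07),"vial",f(78,497,.03))
d=P[0]-P[1]+P[3]-P[2];print("bay y dir angle-90",np.degrees(np.arctan2(d[1],d[0]))-90)
E
```

```text
carton FL,FR,NR,NL [0.6045 0.0912] [ 0.6051 -0.0083] [ 0.4246 -0.0103] [0.4235 0.0902] [0.5144 0.0407]
pad [0.6973 0.1449] [ 0.699  -0.0538] [ 0.5878 -0.0555] [0.5864 0.1438] [0.6426 0.0448]
post [ 0.5752 -0.0251] jar [ 0.641  -0.1442] vial [0.4492 0.1999]
bay y dir angle-90 0.44638934760060067
```

```bash
cat >> h.py <<'E'
def rows(p0,p1,n=8):
    """world [x,y,z,yaw deg] commanded p0 -> p1 in n linear rows"""
    p0=np.array(p0,float);p1=np.array(p1,float);y=np.radians(p0[3])
    R=np.array([[np.cos(y),np.sin(y),0],[np.sin(y),-np.cos(y),0],[0,0,-1]])
    d=p1-p0;s=R.T@d[:3];a=-np.radians(d[3])
    print([[round(float(q),4) for q in (*(s*k/n),0,0,a*k/n)] for k in range(1,n+1)])
E
python3 - <<'E'
from h import *
a=[.236,-.632,.227,-159.557];b=[.335,-.36,.17,-79.5];c=[.436,-.085,.12,0]
rows(a,b);rows(b,c)
E
```

```text
[[-0.0235, 0.0275, 0.0071, 0.0, 0.0, -0.1747], [-0.0469, 0.0551, 0.0142, 0.0, 0.0, -0.3493], [-0.0704, 0.0826, 0.0214, 0.0, 0.0, -0.524], [-0.0939, 0.1101, 0.0285, 0.0, 0.0, -0.6986], [-0.1174, 0.1377, 0.0356, 0.0, 0.0, -0.8733], [-0.1408, 0.1652, 0.0427, 0.0, 0.0, -1.0479], [-0.1643, 0.1928, 0.0499, 0.0, 0.0, -1.2226], [-0.1878, 0.2203, 0.057, 0.0, 0.0, -1.3973]]
[[-0.0315, -0.0187, 0.0063, 0.0, 0.0, -0.1734], [-0.063, -0.0374, 0.0125, 0.0, 0.0, -0.3469], [-0.0945, -0.056, 0.0188, 0.0, 0.0, -0.5203], [-0.126, -0.0747, 0.025, 0.0, 0.0, -0.6938], [-0.1575, -0.0934, 0.0313, 0.0, 0.0, -0.8672], [-0.189, -0.1121, 0.0375, 0.0, 0.0, -1.0407], [-0.2205, -0.1307, 0.0438, 0.0, 0.0, -1.2141], [-0.252, -0.1494, 0.05, 0.0, 0.0, -1.3875]]
```

carry_out:
  rows:
    - [-0.0235,0.0275,0.007,0,0,-0.175]
    - [-0.047,0.055,0.014,0,0,-0.349]
    - [-0.0705,0.0825,0.0215,0,0,-0.524]
    - [-0.094,0.11,0.0285,0,0,-0.699]
    - [-0.1175,0.1375,0.0355,0,0,-0.873]
    - [-0.141,0.165,0.0425,0,0,-1.048]
    - [-0.1645,0.193,0.05,0,0,-1.223]
    - [-0.188,0.22,0.057,0,0,-1.397]
  grip: -1

```text
clock: 1.1
tool_pos: [0.3351, -0.3594, 0.1691]
orientation: [180.0, 0.0, -79.2]
force: [-0.3, -0.1, -0.5]
opening: 0.0131
gripper_force: 0.0
```

carry_out:
  rows:
    - [-0.0315,-0.0185,0.0065,0,0,-0.173]
    - [-0.063,-0.0375,0.0125,0,0,-0.347]
    - [-0.0945,-0.056,0.019,0,0,-0.52]
    - [-0.126,-0.0745,0.025,0,0,-0.694]
    - [-0.1575,-0.0935,0.0315,0,0,-0.867]
    - [-0.189,-0.112,0.0375,0,0,-1.041]
    - [-0.2205,-0.1305,0.044,0,0,-1.214]
    - [-0.252,-0.1495,0.05,0,0,-1.388]

```text
clock: 2.1
tool_pos: [0.4363, -0.0845, 0.1193]
orientation: [180.0, 0.0, 0.3]
force: [-0.6, -0.2, 0.7]
opening: 0.0004
gripper_force: 0.0
```

carry_out:
  rows:
    - [0,0,0.035,0,0,0]
    - [0,0,0.07,0,0,0]
    - [0,0,0.1,0,0,0]
    - [0,-0.01,0.104,0,0,0]
    - [0,-0.025,0.104,0,0,0]
    - [0,-0.035,0.104,0,0,0]
    - [0,-0.04,0.104,0,0,0]
    - [0,-0.045,0.104,0,0,0]

```text
clock: 3.1
tool_pos: [0.4365, -0.04, 0.0162]
orientation: [-180.0, -0.1, 0.0]
force: [-0.7, 0.9, -0.8]
opening: 0.0001
gripper_force: 0.0
```

```bash
cat >> h.py <<'E'
def shot(name,crop=(150,370,195,475),f=2.7):
    import cv2
    a=viewer.snapshot("top")[:,:,::-1];r=crop
    cv2.imwrite(f"pics/{name}.png",cv2.resize(a[r[0]:r[1],r[2]:r[3]],None,fx=f,fy=f,interpolation=cv2.INTER_CUBIC))
E
python3 -c "
from h import *
from plant import telemetry
shot('a1');o=telemetry.get_obs();print(o['force'],o['tool_pos'])"
```

```text
[ 0.54908367 -0.16424209 -0.17671658] [ 0.43654586 -0.03987624  0.01605622]
```

View pics/a1.png

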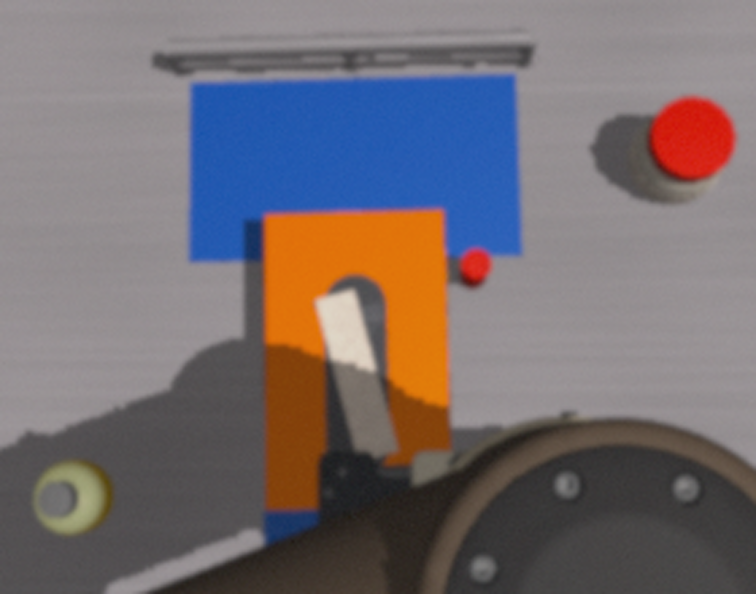

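The carton hasn't moved, and the finger is in place at the near end of its −y face. Next I'll push along an arc about the post.

```bash
cat >> h.py <<'E'
def arc(t,L=.139,t_=.021,post=(.575,-.025)):
    a=np.radians(t);n=np.array([np.sin(a),np.cos(a)]);f=np.array([-np.cos(a),np.sin(a)])
    return np.array([*(np.array(post)+(.008-t_)*n+L*f),.016,-t])
def arcrows(p0,ts,**k):
    y=np.radians(p0[3]);R=np.array([[np.cos(y),np.sin(y)],[np.sin(y),-np.cos(y)]])
    o=[]
    for t in ts:
        p=arc(t,**k);s=R.T@(p[:2]-p0[:2]);o.append([round(float(s[0]),4),round(float(s[1]),4),round(float(p0[2]-p[2]),3),0,0,round(float(-np.radians(p[3]-p0[3])),3)])
    print(o,p)
E
python3 -c "
from h import *
arcrows(np.array([.436,-.04,.016,0]),np.arange(1,9)*1.9)
arcrows(arc(15.2),15.2+np.arange(1,9)*1.9)"
```

```text
[[-0.0004, -0.0066, 0.0, 0, 0, 0.033], [-0.0006, -0.0112, 0.0, 0, 0, 0.066], [-0.0006, -0.0159, 0.0, 0, 0, 0.099], [-0.0005, -0.0205, 0.0, 0, 0, 0.133], [-0.0002, -0.0251, 0.0, 0, 0, 0.166], [0.0002, -0.0297, 0.0, 0, 0, 0.199], [0.0007, -0.0343, 0.0, 0, 0, 0.232], [0.0015, -0.0389, 0.0, 0, 0, 0.265]] [ 4.37454248e-01 -1.10091860e-03  1.60000000e-02 -1.52000000e+01]
[[-0.0004, -0.0046, 0.0, 0, 0, 0.033], [-0.0006, -0.0092, 0.0, 0, 0, 0.066], [-0.0006, -0.0139, 0.0, 0, 0, 0.099], [-0.0005, -0.0185, 0.0, 0, 0, 0.133], [-0.0002, -0.0231, 0.0, 0, 0, 0.166], [0.0002, -0.0277, 0.0, 0, 0, 0.199], [0.0007, -0.0323, 0.0, 0, 0, 0.232], [0.0015, -0.0369, 0.0, 0, 0, 0.265]] [ 4.48532161e-01  3.41260155e-02  1.60000000e-02 -3.04000000e+01]
```

carry_out:
  rows:
    - [-0.0004,-0.0066,0,0,0,0.033]
    - [-0.0006,-0.0112,0,0,0,0.066]
    - [-0.0006,-0.0159,0,0,0,0.099]
    - [-0.0005,-0.0205,0,0,0,0.133]
    - [-0.0002,-0.0251,0,0,0,0.166]
    - [0.0002,-0.0297,0,0,0,0.199]
    - [0.0007,-0.0343,0,0,0,0.232]
    - [0.0015,-0.0389,0,0,0,0.265]

```text
clock: 4.15
tool_pos: [0.4368, -0.0022, 0.0154]
orientation: [179.9, 0.1, -15.3]
force: [-1.1, -1.0, 0.1]
opening: 0.0003
gripper_force: 0.8
```

```bash
python3 -c "
from h import *
from plant import telemetry
shot('a2');o=telemetry.get_obs();print(o['force'],o['tool_pos'])"
```

```text
[-1.12777301 -0.2199726  -0.56795926] [ 0.43719746 -0.00179916  0.01550069]
```

View pics/a2.png

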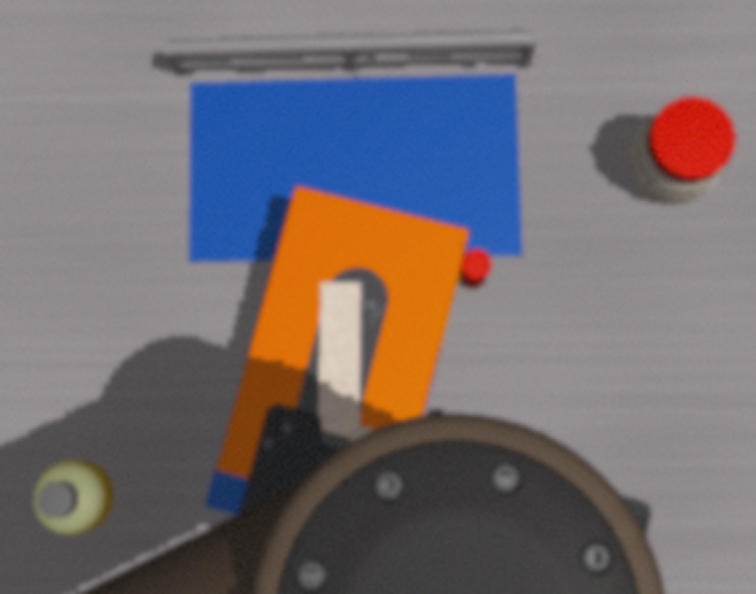

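The carton has turned about 14° and bears on the post. Its corner at (469,231) is about 20 mm beyond the post at (475,264), so I'll keep going.

carry_out:
  rows:
    - [-0.0004,-0.0046,0,0,0,0.033]
    - [-0.0006,-0.0092,0,0,0,0.066]
    - [-0.0006,-0.0139,0,0,0,0.099]
    - [-0.0005,-0.0185,0,0,0,0.133]
    - [-0.0002,-0.0231,0,0,0,0.166]
    - [0.0002,-0.0277,0,0,0,0.199]
    - [0.0007,-0.0323,0,0,0,0.232]
    - [0.0015,-0.0369,0,0,0,0.265]

```text
clock: 5.2
tool_pos: [0.448, 0.033, 0.0154]
orientation: [179.9, 0.1, -30.4]
force: [-2.3, -0.6, 0.6]
opening: 0.0004
gripper_force: 0.9
```

```bash
python3 -c "
from h import *
from plant import telemetry
shot('a3');o=telemetry.get_obs();print(o['force'],o['tool_pos'])"
```

```text
[-1.27873367  0.03404843  0.02874478] [0.44854926 0.0334302  0.01548943]
```

View pics/a3.png

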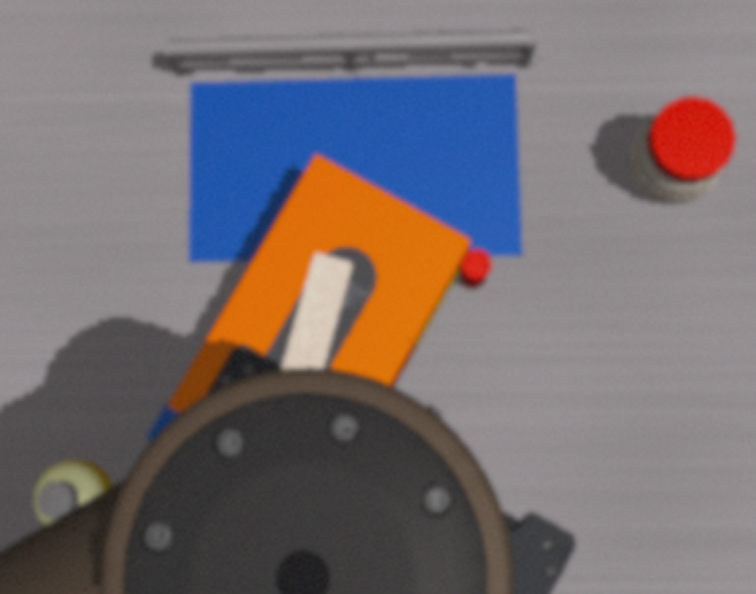

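It has turned about 30°, but the carton is creeping along the post: the corner at (470,240) is now only about 10 mm past it. I'll go round to the blue end face and slide the carton about 25 mm along its own x, then resume turning.

carry_out:
  rows:
    - [0,0.01,0,0,0,0]
    - [-0.02,0.015,0,0,0,0]
    - [-0.045,0.015,0,0,0,0]
    - [-0.065,0.01,0,0,0,0]
    - [-0.065,-0.02,0,0,0,0]
    - [-0.065,-0.05,0,0,0,0]
    - [-0.063,-0.075,0,0,0,0]
    - [-0.055,-0.076,0,0,0,0]

```text
clock: 6.25
tool_pos: [0.4407, 0.1276, 0.0157]
orientation: [-179.9, -0.0, -30.2]
force: [-0.7, 0.2, -0.2]
opening: 0.0006
gripper_force: 0.0
```

carry_out:
  rows:
    - [0.005,0,0,0,0,0]
    - [0.01,0,0,0,0,0]
    - [0.015,0,0,0,0,0]
    - [0.02,0,0,0,0,0]
    - [0.025,0,0,0,0,0]
    - [0.03,0,0,0,0,0]
    - [0.03,0,0,0,0,0]

```text
clock: 7.12
tool_pos: [0.4662, 0.1116, 0.0155]
orientation: [-180.0, -0.0, -30.4]
force: [0.1, 0.1, 0.8]
opening: 0.0004
gripper_force: 0.0
```

```bash
python3 -c "
from h import *
from plant import telemetry
shot('a4');o=telemetry.get_obs();print(o['force'],o['tool_pos'])"
```

```text
[-1.42928554 -0.09455776 -0.41088384] [0.46609949 0.11163432 0.01554441]
```

View pics/a4.png

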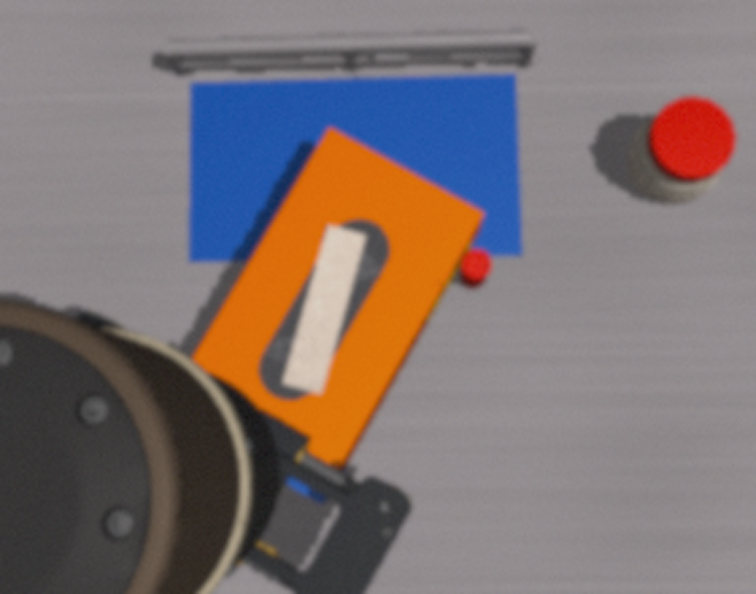

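The carton slid cleanly. The corner at (485,213) is about 27 mm past the post at (475,264). I'll give it 10 mm more, then go back to the long face near the blue end.

carry_out:
  rows:
    - [0.005,0,0,0,0,0]
    - [0.01,0,0,0,0,0]
    - [-0.005,0,0,0,0,0]
    - [-0.015,0.02,0,0,0,0]
    - [-0.015,0.055,0,0,0,0]
    - [-0.012,0.085,0,0,0,0]
    - [0.015,0.085,0,0,0,0]
    - [0.0315,0.085,0,0,0,0]

```text
clock: 8.18
tool_pos: [0.4507, 0.0223, 0.0159]
orientation: [-179.9, -0.0, -30.4]
force: [0.1, 0.4, 1.5]
opening: 0.0006
gripper_force: 0.0
```

```bash
python3 -c "
from h import *
a=arc(30.4);ex=np.array([np.cos(np.radians(30.4)),-np.sin(np.radians(30.4))]);ey=np.array([-ex[1],ex[0]])
p=a.copy();p[:2]+=(-.055+.03+.0315)*ex+(.076-.085)*ey;print(p)
L=.180-.037-.012
arcrows(p,[30.4,30.4,32.4,34.4,36.4,38.4,40.4,42.4],L=L)
arcrows(arc(42.4,L=L),42.4+2*np.arange(1,9),L=L)
"
```

```text
[ 4.49584196e-01  2.30741730e-02  1.60000000e-02 -3.04000000e+01]
[[0.0015, -0.009, 0.0, 0, 0, -0.0], [0.0015, -0.009, 0.0, 0, 0, -0.0], [0.0011, -0.0136, 0.0, 0, 0, 0.035], [0.0009, -0.0182, 0.0, 0, 0, 0.07], [0.0009, -0.0228, 0.0, 0, 0, 0.105], [0.001, -0.0274, 0.0, 0, 0, 0.14], [0.0012, -0.0319, 0.0, 0, 0, 0.175], [0.0017, -0.0365, 0.0, 0, 0, 0.209]] [ 4.69496419e-01  5.37336933e-02  1.60000000e-02 -4.24000000e+01]
[[-0.0004, -0.0046, 0.0, 0, 0, 0.035], [-0.0006, -0.0092, 0.0, 0, 0, 0.07], [-0.0006, -0.0138, 0.0, 0, 0, 0.105], [-0.0005, -0.0184, 0.0, 0, 0, 0.14], [-0.0003, -0.0229, 0.0, 0, 0, 0.175], [0.0002, -0.0275, 0.0, 0, 0, 0.209], [0.0007, -0.0321, 0.0, 0, 0, 0.244], [0.0015, -0.0366, 0.0, 0, 0, 0.279]] [ 4.95285396e-01  7.97644116e-02  1.60000000e-02 -5.84000000e+01]
```

carry_out:
  rows:
    - [0.0015,-0.0045,0,0,0,0]
    - [0.0015,-0.009,0,0,0,0]
    - [0.001,-0.0136,0,0,0,0.035]
    - [0.001,-0.0182,0,0,0,0.07]
    - [0.001,-0.0228,0,0,0,0.105]
    - [0.001,-0.0274,0,0,0,0.14]
    - [0.0012,-0.032,0,0,0,0.175]
    - [0.0017,-0.0365,0,0,0,0.209]

```text
clock: 9.18
tool_pos: [0.4685, 0.0534, 0.0152]
orientation: [179.9, 0.0, -42.4]
force: [-1.8, -0.6, -0.1]
opening: 0.0002
gripper_force: 0.8
```

carry_out:
  rows:
    - [-0.0004,-0.0046,0,0,0,0.035]
    - [-0.0006,-0.0092,0,0,0,0.07]
    - [-0.0006,-0.0138,0,0,0,0.105]
    - [-0.0005,-0.0184,0,0,0,0.14]
    - [-0.0003,-0.023,0,0,0,0.175]
    - [0.0002,-0.0275,0,0,0,0.209]
    - [0.0007,-0.032,0,0,0,0.244]
    - [0.0015,-0.0366,0,0,0,0.279]

```text
clock: 10.18
tool_pos: [0.4957, 0.0793, 0.0156]
orientation: [180.0, 0.0, -58.4]
force: [-1.3, 0.6, 0.2]
opening: 0.0005
gripper_force: 0.8
```

```bash
python3 -c "
from h import *
from plant import telemetry
shot('a5');o=telemetry.get_obs();print(o['force'],o['tool_pos'])"
```

```text
[-0.52071883  2.07424284  0.11908262] [0.49634399 0.07967208 0.01562219]
```

View pics/a5.png

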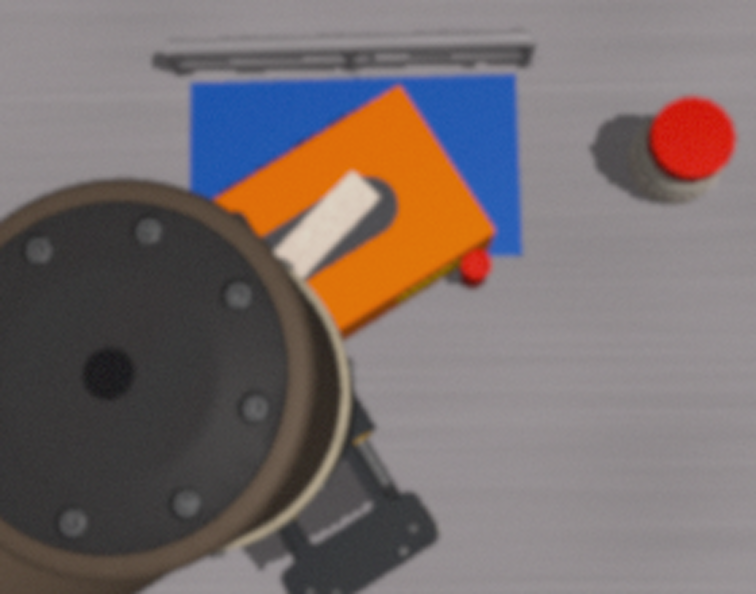

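It has turned about 57°. The corner at (495,231) is still roughly 19 mm past the post at (475,264), and the carton is clear of the rail. I'll finish the last 32°.

carry_out:
  rows:
    - [-0.0004,-0.0046,0,0,0,0.035]
    - [-0.0006,-0.0092,0,0,0,0.07]
    - [-0.0006,-0.0138,0,0,0,0.105]
    - [-0.0005,-0.0184,0,0,0,0.14]
    - [-0.0003,-0.023,0,0,0,0.175]
    - [0.0002,-0.0275,0,0,0,0.209]
    - [0.0007,-0.032,0,0,0,0.244]
    - [0.0015,-0.0366,0,0,0,0.279]

```text
clock: 11.22
tool_pos: [0.5278, 0.0972, 0.0156]
orientation: [-180.0, 0.0, -74.4]
force: [-2.6, 1.2, -0.3]
opening: 0.0001
gripper_force: 0.9
```

carry_out:
  rows:
    - [-0.0004,-0.0046,0,0,0,0.035]
    - [-0.0006,-0.0092,0,0,0,0.07]
    - [-0.0006,-0.0138,0,0,0,0.105]
    - [-0.0005,-0.0184,0,0,0,0.14]
    - [-0.0003,-0.023,0,0,0,0.175]
    - [0.0002,-0.0275,0,0,0,0.209]
    - [0.0007,-0.032,0,0,0,0.244]
    - [0.0013,-0.0355,0,0,0,0.27]

```text
clock: 12.22
tool_pos: [0.5623, 0.1055, 0.0156]
orientation: [-180.0, 0.0, -89.9]
force: [-2.2, 1.1, 0.3]
opening: 0.0008
gripper_force: 1.0
```

carry_out:
  rows:
    - [0,0.015,0,0,0,0]
    - [0,0.04,0,0,0,0]
    - [0,0.06,-0.02,0,0,0]
    - [0,0.08,-0.06,0,0,0]
    - [0,0.1,-0.1,0,0,0]
    - [0,0.12,-0.14,0,0,0]
    - [0,0.12,-0.14,0,0,0]

```text
clock: 13.1
tool_pos: [0.4419, 0.1055, 0.1588]
orientation: [-179.7, 0.2, -89.7]
force: [0.6, 1.5, -0.1]
opening: 0.0004
gripper_force: 0.0
```

```bash
python3 -c "
from h import *
shot('a6')"
```

```text
(no output)
```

View pics/a6.png

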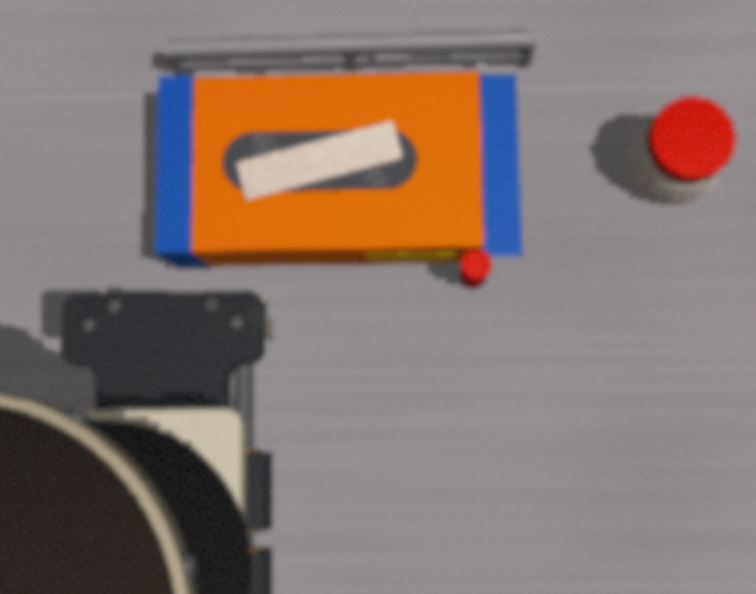

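The carton now lies on the pad, parallel to the rail. Its corners are at (159,77), (480,73), (484,248) and (155,254), and the post at (475,264) is beside the corner. The gripper is clear and the jar hasn't moved.

```bash
python3 -c "
from h import *
from plant import workorder
C=np.array([px('top',195+(u+.5)/2.7-.5,150+(v+.5)/2.7-.5,.065)[:2] for u,v in[(159,77),(480,73),(484,248),(155,254)]])-[.575,-.025]
c=C.mean(0);print(C,c)
if .048<c[0]<.087 and .035<c[1]<.11: print(workorder.close_job())"
```

```text
[[ 0.10800156  0.17624933]
 [ 0.1065962  -0.00480123]
 [ 0.0075604  -0.00474943]
 [ 0.00681229  0.17653273]] [0.05724261 0.08580785]
the job is handed in; nothing more can be done
None
```

I turned the carton a quarter turn about the post onto the pad, let go of it and handed the job in: it measures about 57 mm from the post towards the rail and 86 mm along it, parallel within about 1°, with the jar unmoved, the vial hidden by the arm in the last picture, and no verdict returned.

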